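Tip a valve body from the bench barrow into its stock bin

ROBOT

A 6-joint arm with a two-finger parallel gripper is mounted at the origin on the work surface. World frame = base frame: x ahead of the robot, y to its left, z up, the work surface at z = 0. Lengths are in m, angles in rad, forces in N, time in s.
With the tool pointing down it reaches from about 0.35 to 0.775 m from the base axis. Payload 7.3 kg.
Tool frame: the origin (TCP) lies midway between the tips of the shut fingers; the grasp point (between the pads) lies 19 mm behind it (robot.tcp_to_grasp is the distance from the TCP to the grasp point, in m); z points along the fingers, y is the line along which they close (so a half turn about z gives the same grasp; the last joint's range is limited). The gripper opens to 92 mm and grips with 3 to 60 N. Pads are 19 mm wide; open, the fingers measure 130 mm over their backs; the gripper's body (75 mm by 190 mm) begins 47 mm behind the grasp point.
Start: joints at [0.967, 0.342, 1.524, -0, 1.275, -0.146], TCP at [0.232, 0.471, 0.194] pointing down, gripper open.
Joint ranges: [-2.53, 2.53], [-0.77, 2.02], [0.04, 2.7], [-1, 4.14], [0.28, 2.66], [-3.11, 3.11]. Speed limits (rad/s): [2.57, 2.57, 3.14, 3.14, 3.14, 3.14].

INTERFACE

Orientations are given as [roll, pitch, yaw] about the fixed x, y, z axes, in that order (R = Rz(yaw) Ry(pitch) Rx(roll)).
In Python, from cell import readout, cams, ticket, robot gives the robot as it stands. The module is installed in compiled form; this text tells all that it offers.
- The arm moves only by the tool jog_arm, never from a script. Its argument "plan" is a list of rows, each a list of 5 numbers: the shift along the world's x, y, z each as a share of 0.08 m, from -1 to 1, then the turn about the world's z as a share of 90 degrees, from -1 to 1, then the opening, from -1 (shut) to 1 (fully open). A call has 1 to 12 rows; each row is the pose to reach, as a shift and turn from the pose commanded when the call began; what a row does not reach only later rows make up. A row lasts 1/10 s, in which the tool goes at most 50 mm and 8.59 degrees, less where a joint would pass 70% of its speed; a pose out of reach is approached as far as the arm can. A call with a number of a shift or a turn outside -1 to 1 is refused whole. A call with a gripper value outside its range is refused whole. The fingers move at their own pace and stop on an object; "squeeze" is the grip in N (left out, the last holds). Time passes only in rows, so rows that repeat a pose let the fingers close. It gives the time, the measured TCP pose, the force, the opening and the grip force at its end, in the units of the state.
- readout.observe(): the state, without advancing time (a new reading comes with each control period).
- cams.read_camera(name): name is "scene" or "top"; returns the picture (480x640x3 uint8, blue, green, red); there is no depth.
- cams.calibration(name): a dict with "K" (3x3 intrinsics, pixels), "world_from_camera" (4x4, takes a point from camera to world coordinates). Camera axes: x right, y down, z forward; pixel columns grow to the right and rows downward; lengths in m; the calibration is good to about 2 mm. A picture is of the moment at which its call begins. calibration takes no time and is no camera call.
- ticket.hand_in(): hands the job in; it is judged then, once.
The state is a dict: "time": time; "qpos": joint angles; "qvel": joint speeds; "joint_efforts": joint torques, N m; "tool_pos": TCP position; "tool_rot": TCP orientation; "contact_force": force on the tool from outside, world axes, zero at the start; "torque": the same for the moment, N m; "opening": finger opening in m; "grip_force": force on a finger pad.
Only numpy, scipy, OpenCV 4.12 (cv2) and the standard library are available. Lean on these libraries where they do the work, as an engineer would, in place of code of your own. Each camera call takes 0.05 s, during which the arm holds its last target. There are 200 camera calls.

TASK

Swing the clamp lever beside the little bench barrow all the way up and open, stand the flanged, grooved valve body upright in the barrow's tub and let go of it. Then lift the barrow's handle until the valve body tips out over the wheel into the cardboard bin in front of it, lower the handle gently all the way back down without letting it drop, and swing the clamp lever fully shut again. Do not disturb the other things on the bench.

Things in the scene. Friction and masses are not known exactly. Their poses are not given: they have to be found in the camera images.
- dock: Fixed grey steel plinth, 215 x 130 mm, top 40 mm above the bench, carrying barrow and clamp; place and yaw vary. Origin on the bench surface directly below the barrow's wheel axle. Its +x axis is level and points the way the load tips (towards the bin), +y to the left of that, z up; the barrow's handle lies to -x, the clamp to -y.
- barrow (a joint): Tilt (rad) of the barrow: blue open-fronted tub on one wheel, steel loop handle behind, 1.0 kg. 0 = level on its legs; grows as the handle is lifted and the tub tips forward about the axle (fixed, parallel to dock y); stop at 1.2. Falls back if let go. The shut clamp blocks its lug: keep the clamp past 1.2 rad while tipping. The load has slid out by about 1.05 rad.
- axle (a point): Centre of the barrow's wheel (60 mm diameter) and the tilt axis, 70 mm above the bench, fixed in the dock's frame at (0, 0, 70) mm.
- handle (a point): Middle of the barrow's handle crossbar (round steel, 14 mm diameter, parallel to dock y, 86 mm free between the side arms); turns with the barrow. Level: 240 mm behind and 40 mm above the axle, 110 mm above the bench, free below and behind. The bar can turn between fingers that pinch it along dock x.
- tub (a point): Point on the tub floor's upper face, 110 mm above the bench and 55 mm behind the axle when level; turns with the barrow. Inside, the tub is 112 mm wide (dock y) and reaches from 60 mm behind this point to its open front edge 100 mm ahead of it; side and rear walls rise 40 mm above the floor, 5 mm thick.
- clamp (a joint): Angle (rad) of the clamp lever on the socket block at the barrow's -y side. 0 = shut (jaw over the barrow's lug, lever leaning 29 degrees up towards dock +x); grows as its free end is swung up and back towards -x; stop at 1.7. Stiff hinge (0.12 N m): stays where it is left. Starts within 0.12 of shut.
- clamp_pivot (a point): Clamp lever's hinge point, axis parallel to the dock's y; at (-130, -118, 95) mm in the dock's frame.
- clamp_grip (a point): Centre of the black round grip at the clamp lever's free end: disc 24 mm in diameter, 24 mm thick along dock y, 103 mm from the pivot, moves with the lever; can be pinched from above along dock y (145 mm above the bench when shut). The tub wall is 57 mm from it to +y, its top 150 mm above the bench.
- bin: Fixed cardboard picking bin on the bench in front of the barrow, outside 220 mm (its x) by 200 mm (its y); wall 30 mm high on its -x side below the tub's front edge, the other three 90 mm high. Origin at the centre of its underside, x axis about along dock x.
- valve: The valve body to be tipped: bare steel, round, 90 mm tall, about 0.45 kg, flange foot 60 mm in diameter and 14 mm thick, two grooves above it, then a plain neck 46 mm in diameter from 45 to 86 mm height, best for gripping. Origin at the centre of its foot, z along its axis; starts standing.
- sleeve: Bystander: plain steel cylinder 58 mm in diameter, 115 mm tall, no flange, standing near the valve body (their places may be swapped). Origin at the centre of its underside.
- screwdriver: Bystander: screwdriver, 190 mm, lying near the barrow handle.
- wrench: Bystander: spanner, 180 mm, lying beyond the dock.
- gear: Bystander: dark steel ring, 72 mm in diameter, 22 mm high, lying flat.
- carton: Bystander: small open cardboard box, 100 by 130 by 70 mm.
- jar: Bystander: white jar, 64 mm in diameter, 75 mm high.
- oil: Bystander: grey bottle, 66 mm in diameter, 180 mm high, near the robot on its left.
Not all that is in view belongs to the job. Leave any green or red look-alike of the valve alone.

How it is judged:
By the outcome, as a careful person would: the job done as asked, in the order asked, and still so for the second after the job is handed in, with the robot touching nothing.
It also fails if it takes over 72 s, if anything falls off the work surface, if the arm or the gripper's body presses on something with over 40 N, if the wrist force passes 120 N, or if a joint passes its speed limit or range.

## Working session

There is one attempt and no reset: what is moved stays moved. The work goes in short steps, Python scripts to look and compute and a tool call to move; the robot and the scene stay as the last step left them, time stands still between calls to the robot, and variables do not carry over. Pictures are saved under pics/ and viewed, at most 13 in all, crops included, and the job is handed in when it is done.

Besides the shell and the picture viewer there is one more tool, called after "Request:" as name(argument=value, ...), one argument or row to a line, values as JSON. jog_arm: Moves the arm, as the interface text tells. Shift numbers are shares of 0.08 m and turn numbers shares of 90 degrees, none past 1 either way. Its arguments: {"type":"object","properties":{"plan":{"type":"array"},"squeeze":{"type":"number"}},"required":["plan"]}

```bash
mkdir -p pics
python3 - <<'E'
from cell import readout, cams, ticket, robot
import cv2
for n in("scene","top"):
    cv2.imwrite(f"pics/{n}0.png",cams.read_camera(n)); c=cams.calibration(n); print(n,c["K"],c["world_from_camera"])
s=readout.observe();print(s)
E
```

```text
scene [[465.12416192   0.         321.67742124]
 [  0.         465.12416192 238.1108799 ]
 [  0.           0.           1.        ]] [[ 0.31995875  0.60840524 -0.72627093  1.27212436]
 [ 0.94723499 -0.22103423  0.23214166 -0.29358513]
 [-0.01929454 -0.76222499 -0.64702456  0.82430744]
 [ 0.          0.          0.          1.        ]]
top [[621.77960935   0.         315.12996081]
 [  0.         621.77960935 241.08570786]
 [  0.           0.           1.        ]] [[ 0.0144117  -0.98466556  0.17385635  0.23292836]
 [-0.99987495 -0.01532404 -0.00390641 -0.0487406 ]
 [ 0.00651069 -0.17377831 -0.98476328  1.49044472]
 [ 0.          0.          0.          1.        ]]
{'time': 0.1, 'qpos': array([ 9.66990483e-01,  3.42671858e-01,  1.52492478e+00, -5.68074440e-06,
        1.27539841e+00, -1.45987375e-01]), 'qvel': array([ 0.00139423, -0.00168808, -0.00181446,  0.00016768,  0.00011821,
       -0.00042618]), 'joint_efforts': array([ 2.42436530e-03, -4.32002056e+01, -2.44695908e+01,  7.20434426e-02,
        5.24982519e-02, -2.46977896e-05]), 'tool_pos': array([0.23178619, 0.47060526, 0.19310358]), 'tool_rot': array([-3.14020438e+00, -1.98631248e-04,  2.68377570e+00]), 'contact_force': array([-0.84871018, -0.34415406, -0.94931498]), 'torque': array([-0.02134441,  0.0212372 , -0.00753685]), 'grip_force': 0.0, 'opening': 0.0915988595106573}
```

View pics/scene0.png

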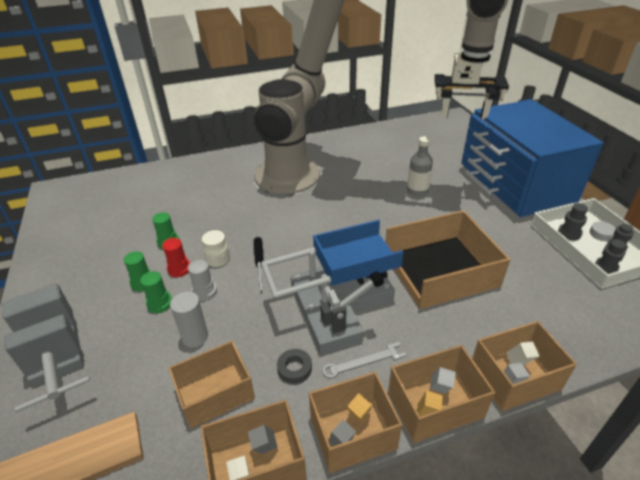

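View pics/top0.png

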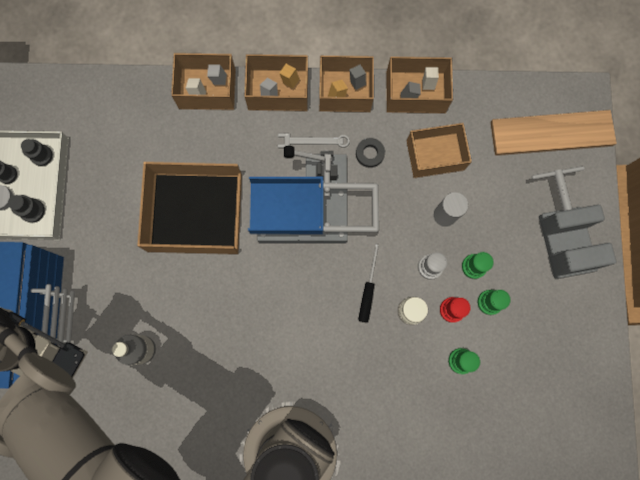

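The scene picture shows the barrow at (355,250), the clamp grip near (378,278) and the bin at (448,258). In the top picture, the barrow is at (288,205), the clamp grip at (289,152) and the bin at (190,208). Things that could be taken for the valve, in the top picture:
- grey flanged piece at (432,265)
- plain sleeve at (454,206)
- green look-alikes at (480,264), (494,301) and (465,361)
- red look-alike at (455,308)
- jar at (413,310)
- dark parts in the tray at (35,150) and (25,208)

I choose the grey flanged one at (432,265) and check it in a crop.

Run:
```python
import cv2,numpy as np
t=cv2.imread("pics/top0.png");s=cv2.imread("pics/scene0.png")
cv2.imwrite("pics/c1.png",cv2.resize(t[125:285,235:435],None,fx=4,fy=3.75,interpolation=cv2.INTER_CUBIC)[:600,:800])
a=cv2.resize(s[210:360,130:230],None,fx=4,fy=4,interpolation=cv2.INTER_CUBIC)
b=cv2.resize(t[230:330,390:490],None,fx=4,fy=4,interpolation=cv2.INTER_CUBIC)
b=np.vstack([b,np.zeros((200,400,3),np.uint8)])
cv2.imwrite("pics/c2.png",np.hstack([a,b]))
```

```text
(no output)
```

View pics/c1.png

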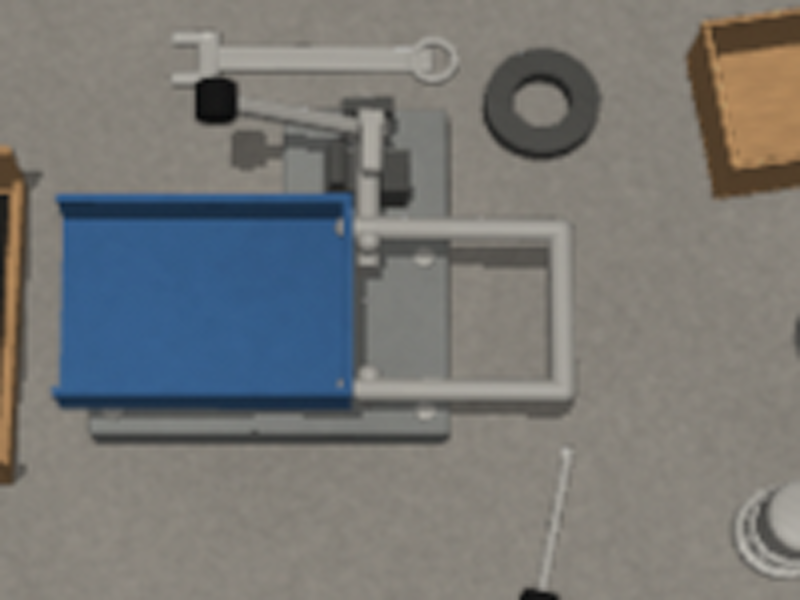

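View pics/c2.png

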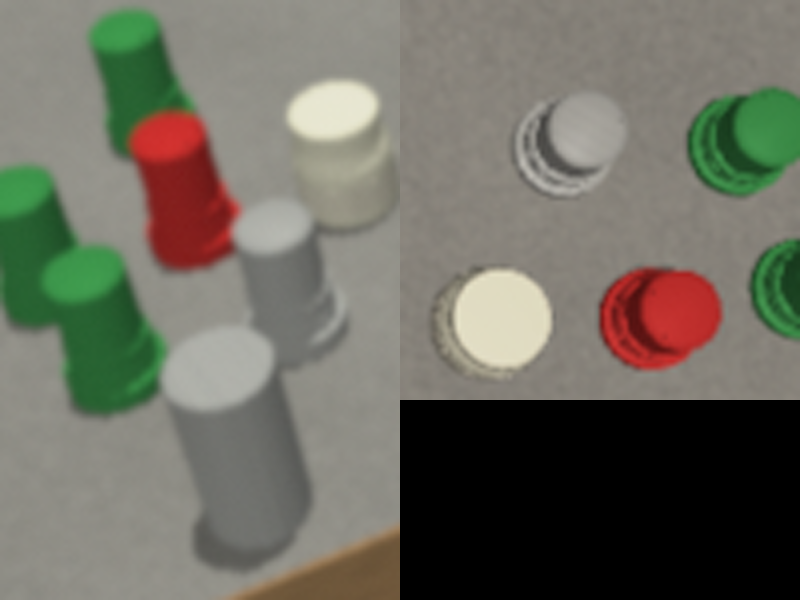

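The crops confirm the choice. The piece whose top disc is at (587,130) in the crop, or (436.8,262.5) in the top picture, is bare steel with a flange and grooves. The taller one without a flange is the sleeve. The clamp grip is at (289,152) in the top picture and the crossbar centre at (375.5,207.7).

```bash
cat > h.py <<'E'
from cell import readout,cams,robot
import numpy as np
from scipy.optimize import least_squares
def proj(P,n="top"):
    c=cams.calibration(n);T=np.linalg.inv(c["world_from_camera"]);p=c["K"]@(T[:3,:3]@np.asarray(P,float)+T[:3,3]);return p[:2]/p[2]
def ray(uv,z,n="top"):
    c=cams.calibration(n);W=c["world_from_camera"];d=W[:3,:3]@np.linalg.solve(c["K"],[*uv,1]);o=W[:3,3];return o+d*(z-o[2])/d[2]
def d2w(p,D):
    x,y,a=D[:3];c,s=np.cos(a),np.sin(a);return np.array([x+c*p[0]-s*p[1],y+s*p[0]+c*p[1],p[2]])
def grip(t): a=np.radians(29)+t;return np.array([-.13+.103*np.cos(a),-.118,.095+.103*np.sin(a)])
def handle(t): return np.array([-.24*np.cos(t)+.04*np.sin(t),0,.07+.24*np.sin(t)+.04*np.cos(t)])
E
python3 - <<'E'
from h import *
px=lambda u,v:np.array([235+u/4,125+v/3.75])
obs=[((-.24,0,.11),px(562,310)),((-.12,.061,.15),px(353,408)),((-.12,-.061,.15),px(353,195)),((.045,-.061,.15),px(58,197)),((.045,.061,.15),px(55,401))]
g=px(216,101)
f=lambda v:np.concatenate([proj(d2w(p,v))-q for p,q in obs]+[proj(d2w(grip(v[3]),v))-g])
r=least_squares(f,[.55,.1,1.57,.05]);print(r.x.round(4),r.fun.round(1))
D=r.x;np.save("D.npy",D)
for n,p in dict(grip=grip(D[3]),open=grip(1.7),shut=grip(0),handle=handle(0),h12=handle(1.2),tub=(-.05,0,.11)).items():print(n,d2w(p,D).round(3))
for n,(uv,z) in dict(valve=((436.75,262.5),.09),sleeve=((454.5,204),.115),green=((482,262),.09),red=((457.5,307),.09),jar=((414.5,310),.075)).items():print(n,ray(uv,z).round(3))
v=ray((436.75,262.5),.09); print("valve foot chk",proj([*v[:2],.0]),proj(v,"scene"),proj(d2w(handle(0),D),"scene"),proj(d2w(grip(D[3]),D),"scene"))
E
```

```text
[0.55   0.0489 1.5902 0.0914] [ 0.2  0.6  0.3 -2.3 -0.1  0.7 -0.4  0.4 -0.4 -0.2  0.4  0.9]
grip [0.669 0.006 0.153]
open [ 0.672 -0.14   0.178]
shut [0.669 0.011 0.145]
handle [ 0.555 -0.191  0.11 ]
h12 [ 0.551 -0.001  0.308]
tub [ 0.551 -0.001  0.11 ]
valve [ 0.435 -0.332  0.09 ]
sleeve [ 0.566 -0.37   0.115]
green [ 0.438 -0.435  0.09 ]
red [ 0.335 -0.377  0.09 ]
jar [ 0.328 -0.282  0.075]
valve foot chk [429.34070124 267.70405382] [196.15458427 263.58789476] [266.8851586  277.49682888] [373.05039694 276.80976617]
```

The dock fit is good to within a pixel or two. I'm moving above the clamp grip, closing along dock y with the fingers partly open.

Request:
jog_arm(
  plan=[
    [0.3,-0.3,1,-0.05,-0.05],
    [0.91,-0.97,1,-0.116,-0.05],
    [0.91,-0.97,1,-0.116,-0.05],
    [0.91,-0.97,1,-0.116,-0.05],
  ],
  squeeze=15,
)

```text
time: 0.5
tool_pos: [0.3082, 0.3912, 0.2758]
tool_rot: [3.138, 0.002, 2.497]
contact_force: [0.4, 0.9, 1.6]
opening: 0.0643
grip_force: 0.0
```

Request:
jog_arm(
  plan=[
    [0.91,-0.97,0,-0.116,-0.05],
    [0.91,-0.97,0,-0.116,-0.05],
    [0.91,-0.97,0,-0.116,-0.05],
  ],
)

```text
time: 0.8
tool_pos: [0.3799, 0.3129, 0.2729]
tool_rot: [-3.14, 0.001, 2.315]
contact_force: [-0.2, 1.2, -0.4]
opening: 0.0447
grip_force: 0.0
```

Request:
jog_arm(
  plan=[
    [0.91,-0.97,0,-0.116,-0.05],
    [0.91,-0.97,0,-0.116,-0.05],
    [0.91,-0.97,0,-0.116,-0.05],
  ],
)

```text
time: 1.1
tool_pos: [0.4526, 0.2355, 0.2727]
tool_rot: [-3.14, 0.001, 2.133]
contact_force: [0.4, -0.1, -0.5]
opening: 0.044
grip_force: 0.0
```

Request:
jog_arm(
  plan=[
    [0.91,-0.97,0,-0.116,-0.05],
    [0.91,-0.97,0,-0.116,-0.05],
    [0.91,-0.97,0,-0.116,-0.05],
  ],
)

```text
time: 1.4
tool_pos: [0.5253, 0.1582, 0.2724]
tool_rot: [-3.14, 0.001, 1.951]
contact_force: [0.0, 0.6, -0.5]
opening: 0.0436
grip_force: 0.0
```

Request:
jog_arm(
  plan=[
    [0.91,-0.97,0,-0.116,-0.05],
    [0.91,-0.97,0,-0.116,-0.05],
    [0.91,-0.97,0,-0.116,-0.05],
  ],
)

```text
time: 1.7
tool_pos: [0.5978, 0.0808, 0.272]
tool_rot: [-3.14, 0.0, 1.77]
contact_force: [-0.7, 1.0, -0.2]
opening: 0.0438
grip_force: 0.0
```

Request:
jog_arm(
  plan=[
    [0.91,-0.97,0,-0.116,-0.05],
    [0.91,-0.97,0,-0.116,-0.05],
    [0.91,-0.97,0,-0.116,-0.05],
    [0.91,-0.97,0,-0.116,-0.05],
  ],
)

```text
time: 2.1
tool_pos: [0.6687, 0.0062, 0.2721]
tool_rot: [-3.139, -0.001, 1.591]
contact_force: [-0.7, 0.4, -0.5]
opening: 0.0436
grip_force: 0.0
```

Request:
jog_arm(
  plan=[
    [0,0,-0.9,0,-0.05],
    [0,0,-0.9,0,-0.05],
    [0,0,-0.9,0,-0.05],
  ],
)

```text
time: 2.4
tool_pos: [0.6657, 0.0084, 0.1983]
tool_rot: [-3.134, -0.002, 1.594]
contact_force: [-0.4, -0.0, 0.4]
opening: 0.0435
grip_force: 0.0
```

Run:
```python
from h import *
import cv2
s=cams.read_camera("scene");t=cams.read_camera("top");cv2.imwrite("pics/s1.png",s);cv2.imwrite("pics/t1.png",t)
p=readout.observe()["tool_pos"];print(p,proj(p,"scene"),proj(p,"top"))
D=np.load("D.npy");print(proj(d2w(grip(D[3]),D),"scene"))
a=cv2.resize(s[180:300,320:440],None,fx=5,fy=5,interpolation=cv2.INTER_CUBIC)
cv2.imwrite("pics/c3.png",a)
```

```text
[0.6685151  0.0074052  0.20319788] [374.80776034 258.37771344] [288.16802556 145.68905253]
[373.05039694 276.80976617]
```

View pics/c3.png

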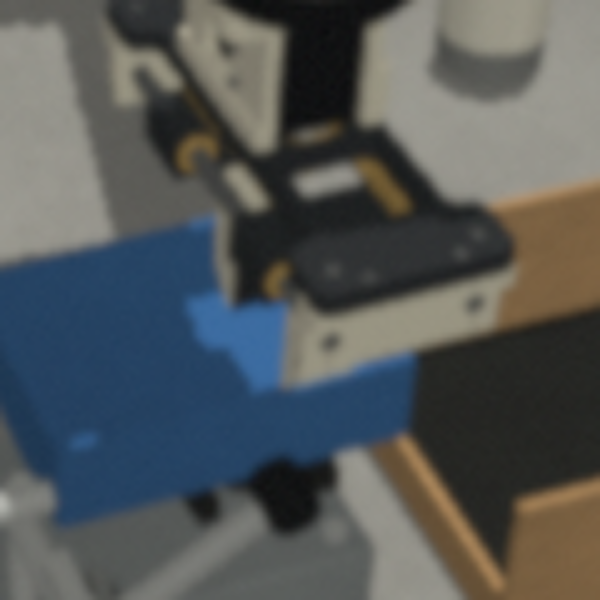

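The crop shows the gripper body hiding the fingers, with the black grip at crop (288,495), which is scene (377.6,279). The dock fit from the top camera predicts (373,277), so I'm cross-checking both cameras before closing.

Run:
```python
from h import *
import cv2
for n in("scene","top"):
    ring=np.array([proj([.085*np.cos(a),.085*np.sin(a),0.0],n) for a in np.linspace(0,6.28,25)]);print(n,"base ring box",ring.min(0),ring.max(0))
D=np.load("D.npy")
for n,p in dict(grip=grip(D[3]),grip0=grip(0),handle=handle(0),hL=(-.24,.043,.11),hR=(-.24,-.043,.11),t1=(.045,-.061,.15),t2=(-.12,-.061,.15),t3=(-.12,.061,.15),t4=(.045,.061,.15)).items():
    print(n,proj(d2w(p,D),"scene").round(1),proj(d2w(p,D)).round(1))
s=cv2.imread("pics/scene0.png")
cv2.imwrite("pics/c4.png",cv2.resize(s[205:355,240:440],None,fx=4,fy=4,interpolation=cv2.INTER_CUBIC))
```

```text
scene base ring box [261.2327306 160.4881317] [313.0914081  188.52356867]
top base ring box [251.16050544 415.27395086] [325.23240516 492.61651104]
grip [373.1 276.8] [289.4 152.8]
grip0 [375.1 279. ] [287.4 154. ]
handle [266.9 277.5] [375.7 208.3]
hL [262.  264.7] [376.1 226.8]
hR [272.1 291.1] [375.3 190. ]
t1 [399.9 249.8] [249.1 177.9]
t2 [328.5 268.8] [323.1 177.7]
t3 [309.7 233.7] [323.5 231.5]
t4 [376.1 217.6] [248.3 231.7]
```

View pics/c4.png

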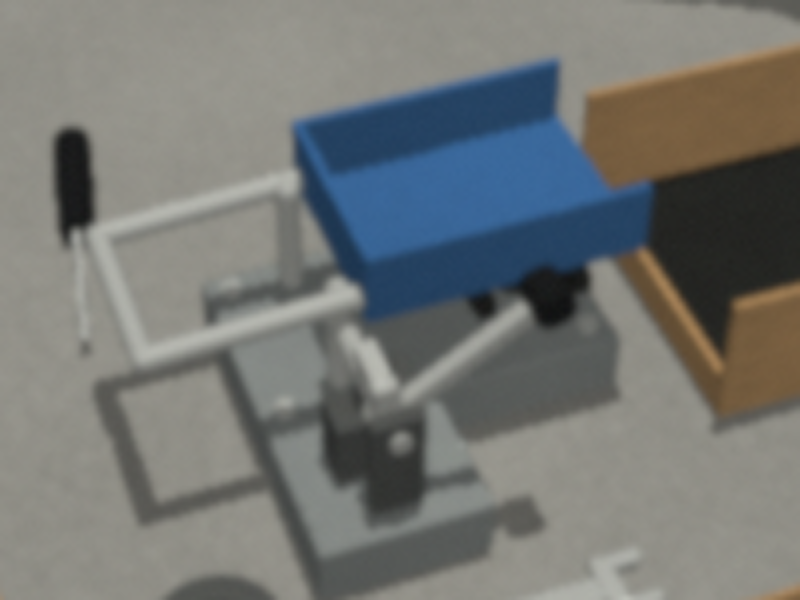

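The scene picture puts everything about 4 px right and 2 px below the top fit: tub corners at (333,270) and (314,236), grip at (377,279). I'm checking which camera is biased, using the known gripper pose and the base.

Run:
```python
from h import *
import cv2
s=cv2.imread("pics/scene0.png");t=cv2.imread("pics/top0.png")
a=cv2.resize(s[60:140,420:520],(400,320),interpolation=cv2.INTER_CUBIC)
b=cv2.resize(t[390:480,230:350],(400,300),interpolation=cv2.INTER_CUBIC)
c=cv2.resize(t[310:410,30:130],(400,400),interpolation=cv2.INTER_CUBIC)
o=np.zeros((600,800,3),np.uint8);o[:320,:400]=a;o[:300,400:]=b;o[200:600,400:]=np.where(np.arange(400)[:,None,None]<100,o[200:600,400:],c)
d=cv2.resize(s[150:200,240:330],(400,222),interpolation=cv2.INTER_CUBIC);o[340:562,:400]=d
cv2.imwrite("pics/c5.png",o)
y=2.684;p=np.array([.2318,.4706,.1931])
for k in(-.046,.046,-.065,.065,0):
    q=p+k*np.array([np.sin(y),-np.cos(y),0]);print(k,((proj(q,"scene")-[420,60])*4).round(),((proj(q)-[30,310])*4+[400,200]).round())
for r in(.08,.095,.1):
    ring=np.array([proj([r*np.cos(a),r*np.sin(a),0.0],"top") for a in np.linspace(0,6.28,25)]);R=(ring-[230,390])*[3.333,3.333]+[400,0];print(r,R.min(0).round(),R.max(0).round())
    ring=np.array([proj([r*np.cos(a),r*np.sin(a),0.0],"scene") for a in np.linspace(0,6.28,25)]);R=(ring-[240,150])*4.444+[0,340];print(r,R.min(0).round(),R.max(0).round())
```

```text
-0.046 [101. 265.] [589. 392.]
0.046 [232. 270.] [434. 309.]
-0.065 [ 74. 264.] [621. 409.]
0.065 [259. 272.] [403. 292.]
0 [166. 268.] [511. 351.]
0.08 [478.  92.] [710. 334.]
0.08 [101. 390.] [318. 507.]
0.095 [456.  69.] [732. 358.]
0.095 [ 81. 380.] [338. 519.]
0.1 [449.  62.] [739. 365.]
0.1 [ 74. 377.] [345. 523.]
```

View pics/c5.png

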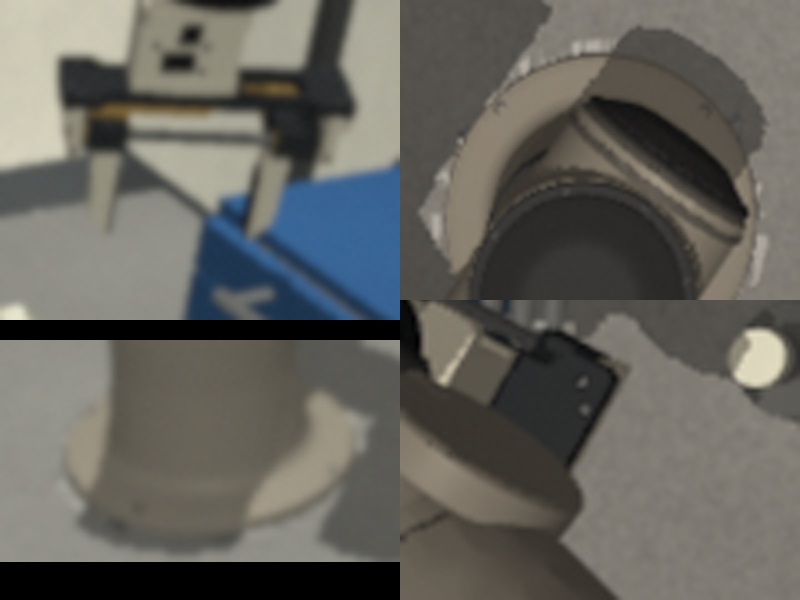

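The gripper's own fingertips in the scene picture show the same shift of about +4 px in u (crop mid-tip 181 against a predicted 166). So the scene camera carries the bias and I trust the top fit. The pinch also has slack, so I'm going down and closing.

Request:
jog_arm(
  plan=[
    [0,0.02,-0.5,0,-0.05],
    [0,0.02,-0.89,0,-0.05],
    [0,0.02,-0.89,0,-0.05],
    [0,0.02,-0.89,0,-0.05],
    [0,0.02,-0.89,0,-1],
    [0,0.02,-0.89,0,-1],
    [0,0.02,-0.89,0,-1],
    [0,0.02,-0.89,0,-1],
    [0,0.02,-0.89,0,-1],
  ],
  squeeze=12,
)

```text
time: 3.4
tool_pos: [0.6689, 0.0069, 0.1309]
tool_rot: [3.141, 0.0, 1.59]
contact_force: [-0.4, -0.0, -0.1]
opening: 0.0081
grip_force: 0.0
```

Run:
```python
from h import *
s=readout.observe();print(s["tool_pos"],s["opening"],s["grip_force"],s["contact_force"])
D=np.load("D.npy")
g=[d2w(grip(t),D) for t in np.linspace(.07,1.73,9)]
print("arc open, shares rel. to start:\n",np.round((np.array(g)-g[0])/.08,2))
```

```text
[0.6689366  0.00691889 0.13088345] 0.00814549809694303 0.0 [-0.41457996 -0.0250941  -0.10745073]
arc open, shares rel. to start:
 [[ 0.    0.    0.  ]
 [ 0.   -0.17  0.21]
 [ 0.01 -0.37  0.38]
 [ 0.01 -0.61  0.5 ]
 [ 0.02 -0.87  0.57]
 [ 0.02 -1.13  0.58]
 [ 0.03 -1.4   0.55]
 [ 0.03 -1.65  0.45]
 [ 0.04 -1.87  0.31]]
```

Run:
```python
from h import *
import cv2
s=cams.read_camera("scene");t=cams.read_camera("top")
o=np.hstack([cv2.resize(s[220:330,320:420],(500,550),interpolation=cv2.INTER_CUBIC),cv2.resize(t[110:220,250:310],(300,550),interpolation=cv2.INTER_CUBIC)])
cv2.imwrite("pics/c6.png",o)
p=readout.observe()["tool_pos"];print(proj(p,"scene"),proj(p))
```

```text
[372.73219713 284.44500693] [289.53305886 155.92561538]
```

View pics/c6.png

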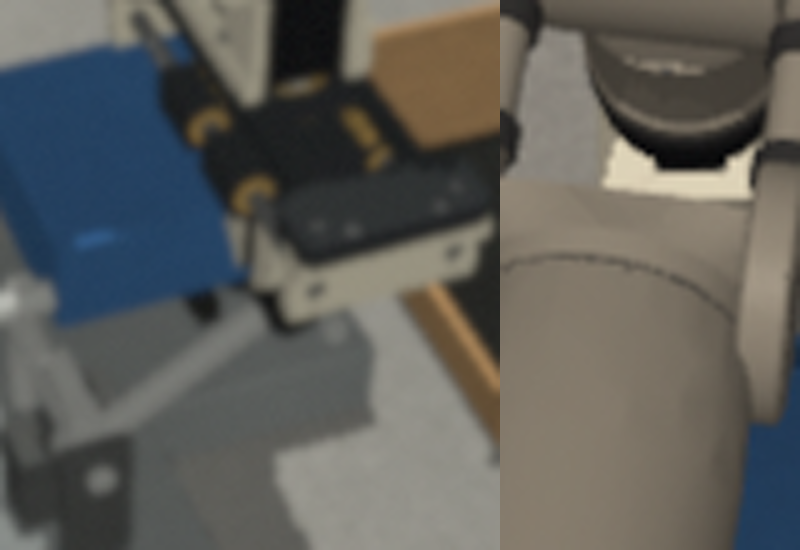

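The crop shows the disc at (285,312), which is right of the finger at (255,260). The disc looks to lie further to world +y than the fingers. I'm testing whether the fingers really shut on nothing.

Request:
jog_arm(
  plan=[
    [0,0,0,0,-1],
    [0,0,0,0,-1],
    [0,0,0,0,-1],
  ],
)

```text
time: 3.8
tool_pos: [0.6688, 0.007, 0.1305]
tool_rot: [-3.142, 0.0, 1.591]
contact_force: [-0.2, 0.5, -0.1]
opening: 0.001
grip_force: 0.0
```

Run:
```python
from h import *
# joint refit: dock pose from both cams, each with a free pixel shift, plus shifts alone
px=lambda u,v:np.array([235+u/4,125+v/3.75]); ps=lambda u,v:np.array([240+u/4,205+v/4])
T=[((-.24,0,.11),px(562,310)),((-.12,.061,.15),px(353,408)),((-.12,-.061,.15),px(353,195)),((.045,-.061,.15),px(58,197)),((.045,.061,.15),px(55,401))]
S=[((-.24,0,.11),ps(120,298)),((-.12,-.061,.15),ps(372,262)),((-.12,.061,.15),ps(297,123)),((.045,.061,.15),ps(557,62)),((.045,-.061,.15),ps(648,187))]
gs=ps(550,296);gt=px(216,101)
fs=lambda v:np.concatenate([proj(d2w(p,v),"scene")-q for p,q in S]+[proj(d2w(grip(v[3]),v),"scene")-gs])
ft=lambda v:np.concatenate([proj(d2w(p,v))-q for p,q in T]+[proj(d2w(grip(v[3]),v))-gt])
for f in(fs,ft,lambda v:np.r_[fs(v),ft(v)]):
    r=least_squares(f,[.55,.05,1.59,.05]);print(r.x.round(4),r.fun.round(1),d2w(grip(r.x[3]),r.x).round(4))
c=cams.calibration
from cv2 import triangulatePoints
P=[c(n)["K"]@np.linalg.inv(c(n)["world_from_camera"])[:3] for n in("scene","top")]
for a,b in((gs,gt),(np.array([198.7,267.]),np.array([436.75,262.5])),(ps(120,298),px(562,310))):
    X=triangulatePoints(P[0],P[1],a,b);print((X[:3]/X[3]).T)
```

```text
[0.5587 0.054  1.5903 0.0846] [ 0.1  0.1 -0.8  0.4 -1.2 -0.2  0.3 -1.3  1.8  0.  -0.2  0.2] [0.6775 0.0119 0.1524]
[0.55   0.0489 1.5902 0.0914] [ 0.2  0.6  0.3 -2.3 -0.1  0.7 -0.4  0.4 -0.4 -0.2  0.4  0.9] [0.6688 0.0064 0.1529]
[0.5536 0.0517 1.5879 0.0441] [-1.5 -1.4 -2.8 -1.  -2.9 -1.4 -1.4 -2.3 -0.2 -1.2 -1.5 -0.2 -1.  -0.7
 -1.  -3.9 -1.3 -0.8 -1.5 -1.2 -1.7 -1.9 -1.7 -0. ] [0.6723 0.0115 0.1489]
[[0.67316788 0.00986714 0.14882428]]
[[ 0.43655998 -0.33167087  0.08042955]]
[[ 0.55750201 -0.18900689  0.10559947]]
```

The fingers did shut on nothing. I'm lifting and turning so the scene camera sees the shut fingertips unobstructed, then comparing them with the reported TCP.

Request:
jog_arm(
  plan=[
    [0,0,0.5,0,-1],
    [0,0,1,0,-1],
    [0,0,1,-0.1,-1],
    [0,0,1,-0.2,-1],
    [0,0,1,-0.3,-1],
    [0,0,1,-0.4,-1],
    [0,0,1,-0.5,-1],
    [0,0,1,-0.6,-1],
    [0,0,1,-0.7,-1],
    [0,0,1,-0.8,-1],
    [0,0,1,-0.9,-1],
    [0,0,1,-1,-1],
  ],
)

```text
time: 5.0
tool_pos: [0.6688, 0.007, 0.2105]
tool_rot: [3.142, 0.0, 0.084]
contact_force: [-0.9, 0.0, 0.9]
opening: 0.0005
grip_force: 0.0
```

Request:
jog_arm(
  plan=[
    [0,0,0,0,-1],
    [0,0,0,0,-1],
  ],
)

```text
time: 5.2
tool_pos: [0.6688, 0.007, 0.2105]
tool_rot: [3.142, 0.0, 0.095]
contact_force: [-0.1, -0.8, -0.2]
opening: 0.0004
grip_force: 0.0
```

Run:
```python
from h import *
import cv2
s=cams.read_camera("scene");cv2.imwrite("pics/s2.png",s)
o=cv2.resize(s[170:320,300:480],(720,600),interpolation=cv2.INTER_CUBIC)
cv2.imwrite("pics/c7.png",o)
st=readout.observe();p=st["tool_pos"];print(p,st["tool_rot"],(proj(p,"scene")-[300,170])*4)
```

```text
[0.66881972 0.00698326 0.21052333] [3.14151879e+00 4.85210465e-05 9.42076472e-02] [299.50714685 343.05873012]
```

View pics/c7.png

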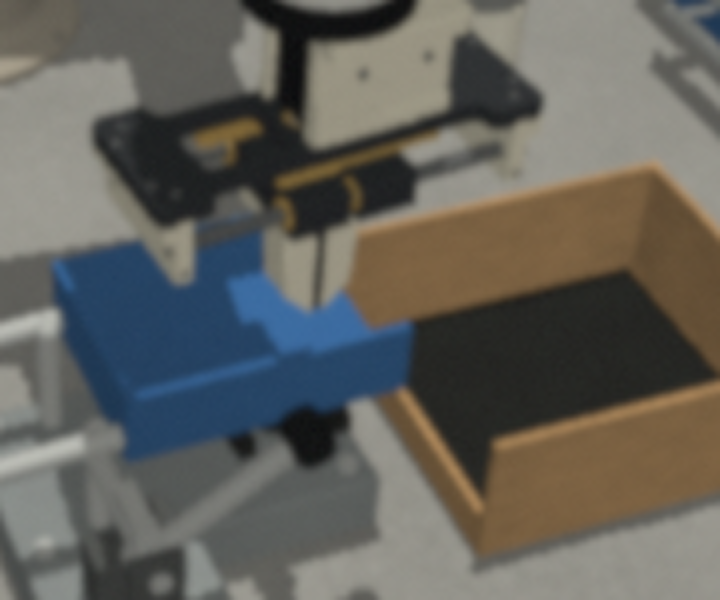

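The shut fingertips are at crop (317,308), while the reported TCP projects to (300,343). The real tips therefore sit some 20–30 mm higher than the reported TCP, which is why they shut above the disc (crop (312,435)). I'm finding the height by touch on the disc, with shut fingers and small steps.

Request:
jog_arm(
  plan=[
    [0,0,-0.5,0,-1],
    [0,0,-0.95,0,-1],
    [0,0,-0.95,0,-1],
    [0,0,-0.95,0,-1],
  ],
)

```text
time: 5.65
tool_pos: [0.6689, 0.007, 0.135]
tool_rot: [-3.142, 0.0, 0.092]
contact_force: [0.6, -0.2, 0.6]
opening: 0.0002
grip_force: 0.0
```

Request:
jog_arm(
  plan=[
    [0,0,-0.05,0,-1],
    [0,0,-0.05,0,-1],
  ],
)

```text
time: 5.85
tool_pos: [0.6697, 0.0069, 0.1322]
tool_rot: [3.141, -0.003, 0.091]
contact_force: [0.1, -0.3, 0.7]
opening: 0.0006
grip_force: 0.0
```

Request:
jog_arm(
  plan=[
    [0,0,-0.04,0,-1],
    [0,0,-0.04,0,-1],
  ],
)

```text
time: 6.05
tool_pos: [0.6689, 0.007, 0.1276]
tool_rot: [3.141, -0.0, 0.091]
contact_force: [-0.2, -0.8, 0.0]
opening: 0.0004
grip_force: 0.0
```

Request:
jog_arm(
  plan=[
    [0,0,-0.05,0,-1],
    [0,0,-0.05,0,-1],
  ],
)

```text
time: 6.25
tool_pos: [0.6689, 0.007, 0.1231]
tool_rot: [3.142, -0.0, 0.091]
contact_force: [1.6, -0.0, 0.4]
opening: 0.0007
grip_force: 0.4
```

Request:
jog_arm(
  plan=[
    [0,0,-0.05,0,-1],
    [0,0,-0.05,0,-1],
  ],
)

```text
time: 6.45
tool_pos: [0.6696, 0.0069, 0.1221]
tool_rot: [3.141, -0.003, 0.091]
contact_force: [-3.1, -0.2, 12.5]
opening: 0.0005
grip_force: 5.3
```

Run:
```python
from h import *
import cv2
s=cams.read_camera("scene");cv2.imwrite("pics/s3.png",s)
a=cv2.imread("pics/scene0.png")
st=readout.observe();p=st["tool_pos"];print(p,proj(p,"scene"),st["contact_force"])
cv2.imwrite("pics/c8.png",cv2.resize(s[200:310,310:430],(720,660))[:600])
# dark disc pixels (black): list centroid in original and now
for n,im in(("orig",a),("now",s)):
    g=im[265:295,362:395].max(2);print(n);print("\n".join(" ".join(f"{v:3d}" for v in r[::2]) for r in g[::2]))
```

```text
[0.66957437 0.00693571 0.12204853] [372.66176918 287.56547009] [-3.37137009 -0.02118735 12.67580498]
orig
 98  96  97  97  98  97  98  99  99  99  99  99  98  98  97  98  98
 97  98  97  98  98  98  98  98  98  97  99  98  99  98 100  98  95
 98  97  98  97  96  97  96  94  96  97  98  97  98 105 112 102  80
 97  98  98  97  96  90  76  66  77  91  86  76  86 128 141 136 106
 96  97  98  97  82  52  35  30  38  47  39  31  52 127 146 148 127
 96  95  90  78  47  26  28  28  27  24  21  25  41 122 146 148 142
 79  80  64  49  34  23  27  27  26  25  25  40  62 123 144 146 144
 38  74  83  88  80  34  25  26  26  22  28  68  85 115 142 145 144
 29  73 101 133 144  82  27  22  22  21  26  67  88  96 129 143 144
 50 103 148 162 155 107  36  20  19  23  38  81  98  98 109 139 146
117 152 163 150 127 106  57  29  29  49  73  97 110 107  95 120 143
160 161 142 120 106  95  82  70  73  83  89  95 108 104  89  96 128
155 134 114 103  91  90  90  88  88  89  90  90  93  93  90  91 113
126 112  97  90  88  89  90  89  90  90  89  92  93  93  93  91 108
105  95  89  88  89  89  91  92  92  94  9
[... 349 characters left out ...]
  56 129 148 151 130
 97  96  96 125 150 150 143  90 129 146 110  50  44 124 147 150 145
 80  82  69 108 148 149 140  90 129 119  58  39  63 126 146 149 147
 40  77  85  92 115 131 131  80 100  58  22  58  85 117 144 147 146
 31  74  89  90  93  84  82  46  38  22  20  38  80  98 132 146 147
 43  77  91 100 109 105  55  22  20  16  20  36  87  98 112 141 148
 79  91 104 115 120 119  81  27  19  19  24  60 105 108  96 122 145
 99 109 118 122 121 113  96  52  34  40  60  87 109 106  91  98 132
113 121 123 117 111 100  93  83  76  81  88  92  96  94  92  93 114
122 122 113 106  95  91  92  92  90  91  92  94  94  94  95  92 111
117 110  99  92  90  91  92  94  94  94  96  94  93  93  92  93 115
```

The contact is now 12.6 N upward: the tips rest on the disc (top at about 157 mm when shut) while the reported TCP z is 122 mm. The true tip height is therefore about 35 mm above the reported value, and the disc is about 5 mm further to +y. I'm redoing the pinch with those corrections.

Request:
jog_arm(
  plan=[
    [0,0,0.4,0,-0.05],
    [0.05,0.06,0.79,0.05,-0.05],
    [0.05,0.06,0.79,0.15,-0.05],
    [0.05,0.06,0.79,0.25,-0.05],
    [0.05,0.06,0.79,0.35,-0.05],
    [0.05,0.06,0.79,0.45,-0.05],
    [0.05,0.06,0.79,0.55,-0.05],
    [0.05,0.06,0.79,0.65,-0.05],
    [0.05,0.06,0.79,0.75,-0.05],
    [0.05,0.06,0.79,0.85,-0.05],
    [0.05,0.06,0.79,0.954,-0.05],
    [0.05,0.06,0.79,0.954,-0.05],
  ],
)

```text
time: 7.7
tool_pos: [0.6727, 0.0117, 0.1822]
tool_rot: [-3.141, 0.0, 1.594]
contact_force: [-0.3, 0.2, 0.0]
opening: 0.0438
grip_force: 0.0
```

Request:
jog_arm(
  plan=[
    [0,0,-0.35,0.015,-0.05],
    [0,0,-0.6,0.015,-0.05],
    [0,0,-0.6,0.015,-0.05],
    [0,0,-0.6,0.015,-0.05],
  ],
)

```text
time: 8.1
tool_pos: [0.6729, 0.0118, 0.1347]
tool_rot: [-3.141, -0.0, 1.613]
contact_force: [0.1, 0.2, 0.1]
opening: 0.044
grip_force: 0.0
```

Request:
jog_arm(
  plan=[
    [0,0,-0.2,0,-0.05],
    [0,0,-0.35,0,-0.05],
    [0,0,-0.35,0,-0.05],
  ],
)

```text
time: 8.4
tool_pos: [0.6721, 0.0118, 0.1054]
tool_rot: [-3.139, -0.0, 1.613]
contact_force: [-0.6, -0.0, -0.8]
opening: 0.0437
grip_force: 0.0
```

Request:
jog_arm(
  plan=[
    [0,0,-0.17,0,-0.05],
    [0,0,-0.17,0,-0.05],
    [0,0,-0.17,0,-1],
    [0,0,-0.17,0,-1],
    [0,0,-0.17,0,-1],
    [0,0,-0.17,0,-1],
    [0,0,-0.17,0,-1],
  ],
  squeeze=10,
)

```text
time: 9.1
tool_pos: [0.6729, 0.0118, 0.0935]
tool_rot: [3.141, 0.0, 1.613]
contact_force: [-1.5, 0.3, 3.4]
opening: 0.0241
grip_force: 10.0
```

Run:
```python
from h import *
s=readout.observe();print(s["tool_pos"],s["opening"],s["grip_force"],s["contact_force"],s["qpos"].round(3))
D=np.array([.5536,.0517,1.5890]);np.save("D.npy",D)
g=np.array([d2w(grip(t),D) for t in np.r_[np.linspace(0,1.7,13),1.74]])
print(np.round((g-g[0])/.08,2))
```

```text
[0.67294144 0.01175289 0.09346853] 0.024096058066061788 9.987253993749619 [-1.45873707  0.34759142  3.36737456] [-0.096  0.696  1.205  0.     1.24  -0.138]
[[ 0.    0.    0.  ]
 [ 0.   -0.1   0.15]
 [ 0.   -0.22  0.29]
 [ 0.01 -0.36  0.41]
 [ 0.01 -0.51  0.51]
 [ 0.01 -0.68  0.58]
 [ 0.02 -0.85  0.63]
 [ 0.02 -1.03  0.66]
 [ 0.02 -1.21  0.66]
 [ 0.03 -1.39  0.63]
 [ 0.03 -1.57  0.58]
 [ 0.03 -1.74  0.51]
 [ 0.03 -1.89  0.41]
 [ 0.04 -1.93  0.38]]
```

Gripped: the opening of 24.1 mm matches the disc. I'm swinging it along the arc to open.

Request:
jog_arm(
  plan=[
    [0,-0.1,0.15,0,-1],
    [0,-0.22,0.29,0,-1],
    [0.01,-0.36,0.41,0,-1],
    [0.01,-0.51,0.51,0,-1],
    [0.01,-0.68,0.58,0,-1],
    [0.02,-0.85,0.63,0,-1],
    [0.02,-0.85,0.63,0,-1],
  ],
)

```text
time: 9.8
tool_pos: [0.6741, -0.059, 0.1443]
tool_rot: [-3.141, 0.001, 1.61]
contact_force: [-4.6, -0.3, 2.7]
opening: 0.0235
grip_force: 10.0
```

Request:
jog_arm(
  plan=[
    [0,-0.18,0.03,0,-1],
    [0,-0.36,0.03,0,-1],
    [0.01,-0.54,0,0,-1],
    [0.01,-0.72,-0.05,0,-1],
    [0.01,-0.72,-0.05,0,-1],
  ],
)

```text
time: 10.3
tool_pos: [0.6748, -0.117, 0.1385]
tool_rot: [-3.141, 0.001, 1.61]
contact_force: [-2.9, -1.8, 1.0]
opening: 0.024
grip_force: 10.0
```

Request:
jog_arm(
  plan=[
    [0,-0.17,-0.07,0,-1],
    [0,-0.32,-0.17,0,-1],
    [0,-0.32,-0.17,0,-1],
  ],
)

```text
time: 10.6
tool_pos: [0.6752, -0.1416, 0.1248]
tool_rot: [-3.142, 0.001, 1.611]
contact_force: [-1.5, -1.9, 0.8]
opening: 0.024
grip_force: 10.0
```

Request:
jog_arm(
  plan=[
    [0,-0.04,-0.04,0,-1],
    [0,-0.04,-0.04,0,-1],
  ],
)

```text
time: 10.8
tool_pos: [0.6754, -0.1437, 0.123]
tool_rot: [3.141, 0.002, 1.612]
contact_force: [-3.6, -4.0, 3.4]
opening: 0.0241
grip_force: 10.0
```

Request:
jog_arm(
  plan=[
    [0,-0.06,-0.08,0,-1],
    [0,-0.06,-0.08,0,-1],
    [0,-0.06,-0.08,0,-1],
  ],
)

```text
time: 11.1
tool_pos: [0.6755, -0.1476, 0.1177]
tool_rot: [3.14, 0.001, 1.613]
contact_force: [-4.3, -2.4, 7.0]
opening: 0.0236
grip_force: 10.0
```

Run:
```python
from h import *
s=readout.observe();print(s["tool_pos"],s["opening"],s["grip_force"],s["contact_force"],s["qpos"].round(3))
```

```text
[ 0.6755324  -0.14756098  0.11766913] 0.023627096485295884 10.000872015953064 [-4.28426348 -2.41392194  7.01311604] [-3.250e-01  7.100e-01  1.108e+00 -1.000e-03  1.321e+00 -3.670e-01]
```

The lever is at its stop. Next: release, rise and travel above the valve with the gripper turned to close along world y.

Request:
jog_arm(
  plan=[
    [0,0,0,0,-0.05],
    [0,0,0,0,-0.05],
    [0,0,0,0,-0.05],
    [0,0,0.5,0,-0.05],
    [0,0,1,0,-0.05],
    [0,0,1,0,-0.05],
  ],
)

```text
time: 11.7
tool_pos: [0.6783, -0.148, 0.203]
tool_rot: [3.13, 0.004, 1.613]
contact_force: [0.2, -0.1, 1.5]
opening: 0.0437
grip_force: 0.0
```

Request:
jog_arm(
  plan=[
    [-0.4,-0.3,0,-0.09,0.52],
    [-0.99,-0.756,0,-0.18,0.52],
    [-0.99,-0.756,0,-0.27,0.52],
    [-0.99,-0.756,0,-0.338,0.52],
  ],
)

```text
time: 12.1
tool_pos: [0.5946, -0.2093, 0.1961]
tool_rot: [3.142, 0.0, 1.074]
contact_force: [-0.1, 0.4, 0.8]
opening: 0.0682
grip_force: 0.0
```

Request:
jog_arm(
  plan=[
    [-0.4,-0.3,0,-0.09,0.52],
    [-0.99,-0.756,0,-0.18,0.52],
    [-0.99,-0.756,0,-0.27,0.52],
    [-0.99,-0.756,0,-0.338,0.52],
  ],
)

```text
time: 12.5
tool_pos: [0.5154, -0.2697, 0.196]
tool_rot: [3.141, 0.0, 0.543]
contact_force: [0.3, -0.0, 0.4]
opening: 0.0694
grip_force: 0.0
```

Request:
jog_arm(
  plan=[
    [-0.4,-0.3,0,-0.09,0.52],
    [-0.99,-0.756,0,-0.18,0.52],
    [-0.99,-0.756,0,-0.27,0.52],
    [-0.99,-0.756,0,-0.338,0.52],
    [-0.99,-0.756,0,-0.338,0.52],
  ],
)

```text
time: 13.0
tool_pos: [0.4374, -0.3292, 0.1959]
tool_rot: [3.142, -0.0, 0.018]
contact_force: [0.3, -0.8, -0.4]
opening: 0.0699
grip_force: 0.0
```

Run:
```python
from h import *
import cv2
s=cams.read_camera("scene");t=cams.read_camera("top");a=cv2.imread("pics/scene0.png")
st=readout.observe();p=st["tool_pos"];print(p,st["tool_rot"],proj(p,"scene"),proj(p+[0,0,.035],"scene"))
o=np.zeros((600,800,3),np.uint8)
o[:,:400]=cv2.resize(s[170:320,150:250],(400,600),interpolation=cv2.INTER_CUBIC)
o[:300,400:]=cv2.resize(s[210:330,250:410],(400,300),interpolation=cv2.INTER_CUBIC)
o[300:,400:]=cv2.resize(t[130:235,240:380],(400,300),interpolation=cv2.INTER_CUBIC)
cv2.imwrite("pics/c9.png",o)
```

```text
[ 0.43785392 -0.32866456  0.19590615] [-3.14148290e+00 -8.33623642e-05  2.30903774e-02] [188.28576786 228.46083258] [184.88875931 215.59849948]
```

View pics/c9.png

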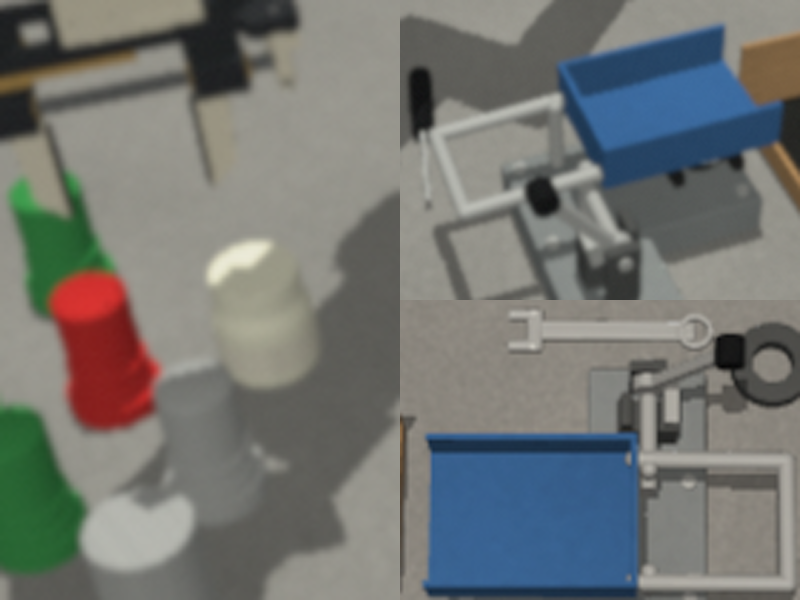

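The crops show the open fingers at crop (65,215) and (215,183), centred over the valve, whose top is at crop (200,385). The offset of about 30 mm is confirmed. The clamp lever is leaned well back in both views, with its grip at lower-right crop (730,350), and the barrow is undisturbed. I'm descending to grip the neck.

Request:
jog_arm(
  plan=[
    [0,0,-0.5,0,0.52],
    [0,0,-1,0,0.52],
    [0,0,-1,0,0.52],
  ],
)

```text
time: 13.4
tool_pos: [0.4354, -0.3258, 0.1113]
tool_rot: [-3.134, 0.007, 0.023]
contact_force: [0.3, 0.0, 0.1]
opening: 0.0698
grip_force: 0.0
```

Request:
jog_arm(
  plan=[
    [0,0,-0.4,0,0.52],
    [0,0,-0.7,0,0.52],
    [0,0,-1,0,0.52],
    [0,0,-1,0,0.52],
  ],
)

```text
time: 13.8
tool_pos: [0.4371, -0.3278, 0.035]
tool_rot: [-3.139, 0.003, 0.022]
contact_force: [-0.8, -0.2, -0.0]
opening: 0.0696
grip_force: 0.0
```

Request:
jog_arm(
  plan=[
    [0,0,-0.18,0,0.52],
    [0,0,-0.18,0,0.52],
    [0,0,-0.18,0,-1],
    [0,0,-0.18,0,-1],
    [0,0,-0.18,0,-1],
    [0,0,-0.18,0,-1],
    [0,0,-0.18,0,-1],
    [0,0,-0.18,0,-1],
  ],
  squeeze=30,
)

```text
time: 14.6
tool_pos: [0.438, -0.329, 0.0226]
tool_rot: [3.141, -0.001, 0.02]
contact_force: [-1.0, 1.8, 5.9]
opening: 0.0455
grip_force: 30.0
```

Run:
```python
from h import *
s=readout.observe();print(s["tool_pos"],s["opening"],s["grip_force"],s["contact_force"])
D=np.load("D.npy")
for t in(1.2,1.3,1.4,1.5,1.6,1.7):print(t,proj(d2w(grip(t),D)).round(1),proj(d2w(grip(t),D),"scene").round(1))
print("shut-fit bias",proj(d2w(grip(0.06),D)).round(1))
```

```text
[ 0.43799501 -0.32901183  0.0225834 ] 0.04549880261001054 30.0013891843264 [-0.99062144  1.83835433  5.88302445]
1.2 [333.2 144.8] [328.8 274.5]
1.3 [337.8 145.1] [323.8 276.5]
1.4 [342.3 145.5] [319.  278.9]
1.5 [346.6 146.1] [314.3 281.6]
1.6 [350.6 146.8] [309.9 284.6]
1.7 [354.3 147.6] [305.7 287.8]
shut-fit bias [287.6 151.7]
```

The valve is held (45.5 mm). The clamp grip at top pixel (355.5,147.5) matches 1.7 rad, so it is fully open. I'm lifting and carrying the valve over the tub.

Request:
jog_arm(
  plan=[
    [0,0,0.2,0,-1],
    [0,0,0.6,0,-1],
    [0,0,1,0,-1],
    [0,0,1,0,-1],
  ],
)

```text
time: 15.0
tool_pos: [0.4394, -0.3307, 0.1053]
tool_rot: [3.136, -0.005, 0.02]
contact_force: [0.5, -0.2, -3.5]
opening: 0.0456
grip_force: 30.0
```

Request:
jog_arm(
  plan=[
    [0,0,0.4,0,-1],
    [0,0,0.8,0,-1],
    [0,0,1,0,-1],
    [0,0,1,0,-1],
  ],
)

```text
time: 15.4
tool_pos: [0.4381, -0.3294, 0.1824]
tool_rot: [3.14, -0.002, 0.02]
contact_force: [1.0, -0.3, -4.9]
opening: 0.0456
grip_force: 30.0
```

Request:
jog_arm(
  plan=[
    [0.1,0.3,0.2,0,-1],
    [0.2,0.6,0.2,0,-1],
    [0.29,0.83,0.2,0,-1],
  ],
)

```text
time: 15.7
tool_pos: [0.4601, -0.2607, 0.1952]
tool_rot: [-3.139, 0.003, 0.02]
contact_force: [-0.2, 0.0, -5.8]
opening: 0.0453
grip_force: 30.0
```

Request:
jog_arm(
  plan=[
    [0.15,0.4,0,0,-1],
    [0.29,0.83,0,0,-1],
  ],
)

```text
time: 15.9
tool_pos: [0.4832, -0.1948, 0.1947]
tool_rot: [-3.139, 0.004, 0.019]
contact_force: [0.7, 0.2, -4.4]
opening: 0.0452
grip_force: 30.0
```

Request:
jog_arm(
  plan=[
    [0.15,0.4,0,0,-1],
    [0.29,0.83,0,0,-1],
  ],
)

```text
time: 16.1
tool_pos: [0.5064, -0.1281, 0.1948]
tool_rot: [-3.14, 0.004, 0.019]
contact_force: [0.3, 0.1, -4.0]
opening: 0.0454
grip_force: 30.0
```

Request:
jog_arm(
  plan=[
    [0.15,0.4,0,0,-1],
    [0.29,0.83,0,0,-1],
  ],
)

```text
time: 16.3
tool_pos: [0.5296, -0.0618, 0.1948]
tool_rot: [-3.141, 0.004, 0.02]
contact_force: [0.1, -0.4, -4.5]
opening: 0.0451
grip_force: 30.0
```

Request:
jog_arm(
  plan=[
    [0.15,0.4,0,0,-1],
    [0.29,0.7,0,0,-1],
    [0.29,0.83,0,0,-1],
    [0.29,0.83,0,0,-1],
  ],
)

```text
time: 16.7
tool_pos: [0.5524, 0.0044, 0.1953]
tool_rot: [-3.141, 0.004, 0.022]
contact_force: [1.2, -0.4, -3.7]
opening: 0.0454
grip_force: 30.0
```

Request:
jog_arm(
  plan=[
    [0,0,-0.3,0,-1],
    [0,0,-0.6,0,-1],
    [0,0,-0.7,0,-1],
    [0,0,-0.7,0,-1],
  ],
)

```text
time: 17.1
tool_pos: [0.5523, 0.0022, 0.1401]
tool_rot: [-3.141, 0.004, 0.019]
contact_force: [0.5, 0.7, -3.9]
opening: 0.0451
grip_force: 30.0
```

Request:
jog_arm(
  plan=[
    [0,0,-0.03,0,-1],
    [0,0,-0.03,0,-1],
  ],
)

```text
time: 17.3
tool_pos: [0.5541, 0.0027, 0.1401]
tool_rot: [3.141, -0.002, 0.019]
contact_force: [-0.7, 0.3, -5.1]
opening: 0.0454
grip_force: 30.0
```

Request:
jog_arm(
  plan=[
    [0,0,-0.03,0,-1],
    [0,0,-0.03,0,-1],
  ],
)

```text
time: 17.5
tool_pos: [0.5537, 0.0031, 0.1372]
tool_rot: [3.141, -0.001, 0.02]
contact_force: [-1.3, 0.6, -4.2]
opening: 0.0453
grip_force: 30.0
```

Request:
jog_arm(
  plan=[
    [0,0,-0.03,0,-1],
    [0,0,-0.03,0,-1],
  ],
)

```text
time: 17.7
tool_pos: [0.5535, 0.0032, 0.1343]
tool_rot: [3.142, 0.0, 0.02]
contact_force: [0.1, 0.6, -4.5]
opening: 0.0453
grip_force: 30.0
```

Request:
jog_arm(
  plan=[
    [0,0,-0.025,0,-1],
    [0,0,-0.025,0,-1],
  ],
)

```text
time: 17.9
tool_pos: [0.5538, 0.0031, 0.1327]
tool_rot: [3.141, -0.0, 0.02]
contact_force: [-0.7, -0.6, -2.5]
opening: 0.0456
grip_force: 30.0
```

Request:
jog_arm(
  plan=[
    [0,0,-0.02,0,-1],
    [0,0,-0.02,0,-1],
    [0,0,-0.02,0,0.4],
    [0,0,-0.02,0,0.4],
    [0,0,-0.02,0,0.4],
    [0,0,-0.02,0,0.4],
    [0,0,-0.02,0,0.4],
    [0,0,0.4,0,0.4],
    [0,0,0.9,0,0.4],
    [0,0,1,0,0.4],
  ],
)

```text
time: 18.9
tool_pos: [0.5559, 0.0029, 0.2171]
tool_rot: [3.14, -0.008, 0.02]
contact_force: [1.1, -0.1, 0.6]
opening: 0.0643
grip_force: 0.0
```

Request:
jog_arm(
  plan=[
    [0.03,-0.4,0,0,0],
    [0.05,-0.8,0,0,0],
    [0.05,-0.8,0,0,0],
  ],
)

```text
time: 19.2
tool_pos: [0.5576, -0.0641, 0.212]
tool_rot: [3.14, 0.0, 0.017]
contact_force: [0.2, 0.9, 0.9]
opening: 0.0477
grip_force: 0.0
```

Request:
jog_arm(
  plan=[
    [0,-0.5,0,0,0],
    [0,-0.8,0,0,0],
    [0,-0.8,0,0,0],
  ],
)

```text
time: 19.5
tool_pos: [0.5574, -0.1271, 0.2118]
tool_rot: [3.141, 0.001, 0.017]
contact_force: [0.5, -0.3, 0.4]
opening: 0.0461
grip_force: 0.0
```

Request:
jog_arm(
  plan=[
    [0,-0.5,0,0,0],
    [0,-0.79,0,0,0],
    [0,-0.79,0,0,0],
    [0,-0.79,0,0,0],
  ],
)

```text
time: 19.9
tool_pos: [0.5575, -0.187, 0.2121]
tool_rot: [-3.14, 0.001, 0.019]
contact_force: [-0.2, 0.2, 0.1]
opening: 0.0458
grip_force: 0.0
```

Run:
```python
from h import *
import cv2
s=cams.read_camera("scene");t=cams.read_camera("top");cv2.imwrite("pics/s5.png",s)
st=readout.observe();p=st["tool_pos"];print(p,st["tool_rot"],proj(p+[0,0,.03],"scene"))
D=np.load("D.npy");print(d2w(handle(0),D))
o=np.zeros((600,800,3),np.uint8)
o[:,:450]=cv2.resize(s[150:310,240:360],(450,600),interpolation=cv2.INTER_CUBIC)
o[:400,450:]=cv2.resize(t[130:250,240:345],(350,400),interpolation=cv2.INTER_CUBIC)
cv2.imwrite("pics/c10.png",o)
H=np.array([d2w(handle(q),D) for q in np.arange(0,1.21,.1)]);print(np.round((H-H[0])/.08,2))
```

```text
[ 0.55769095 -0.18646649  0.21241205] [-3.14089520e+00  2.87986032e-04  2.10403989e-02] [263.09951967 230.6270047 ]
[ 0.55796864 -0.18826024  0.11      ]
[[ 0.    0.    0.  ]
 [-0.    0.06  0.3 ]
 [-0.    0.16  0.59]
 [-0.01  0.28  0.86]
 [-0.01  0.43  1.13]
 [-0.01  0.61  1.38]
 [-0.01  0.81  1.61]
 [-0.02  1.03  1.82]
 [-0.02  1.27  2.  ]
 [-0.03  1.53  2.16]
 [-0.03  1.8   2.29]
 [-0.04  2.08  2.4 ]
 [-0.04  2.38  2.48]]
```

View pics/c10.png

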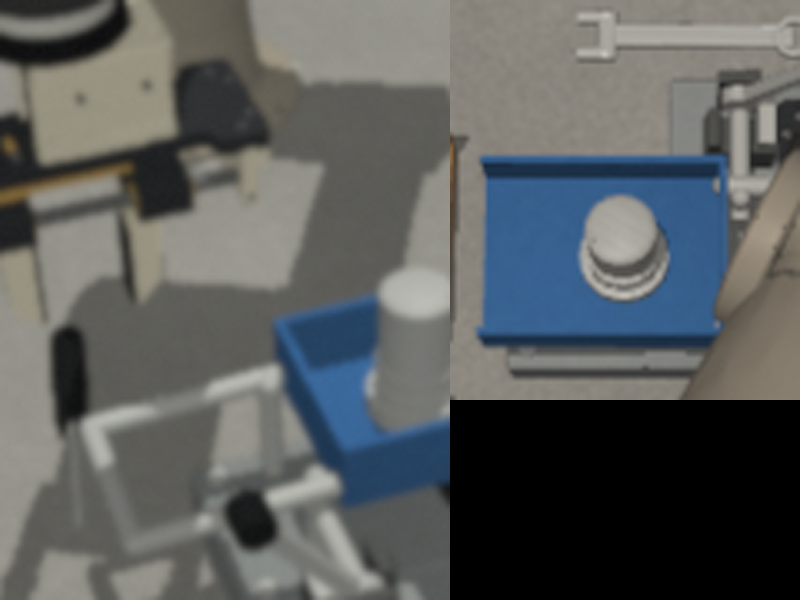

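The valve stands upright in the tub (right crop (622,235)), and the open fingers (left crop mid (92,310)) are above the crossbar (112,490). I'm descending and pinching the bar.

Request:
jog_arm(
  plan=[
    [0,0,-0.5,0,0],
    [0,0,-0.9,0,0],
    [0,0,-0.9,0,0],
  ],
)

```text
time: 20.3
tool_pos: [0.555, -0.1853, 0.1364]
tool_rot: [-3.137, 0.008, 0.021]
contact_force: [-0.6, 0.5, -0.6]
opening: 0.0458
grip_force: 0.0
```

Request:
jog_arm(
  plan=[
    [0,-0.01,-0.3,0,0],
    [0,-0.01,-0.6,0,0],
    [0,-0.01,-0.6,0,0],
  ],
)

```text
time: 20.6
tool_pos: [0.5566, -0.1875, 0.0914]
tool_rot: [-3.14, 0.004, 0.021]
contact_force: [-0.7, -0.3, 0.4]
opening: 0.0459
grip_force: 0.0
```

Request:
jog_arm(
  plan=[
    [0,0,-0.2,0,0],
    [0,0,-0.38,0,0],
    [0,0,-0.38,0,0],
    [0,0,-0.38,0,-1],
    [0,0,-0.38,0,-1],
    [0,0,-0.38,0,-1],
    [0,0,-0.38,0,-1],
    [0,0,-0.38,0,-1],
    [0,0,-0.38,0,-1],
  ],
  squeeze=30,
)

```text
time: 21.5
tool_pos: [0.5579, -0.1858, 0.0629]
tool_rot: [-3.137, -0.0, 0.02]
contact_force: [-0.8, 11.4, 6.6]
opening: 0.0128
grip_force: 30.0
```

Request:
jog_arm(
  plan=[
    [0,0.05,0.15,0,-1],
    [0,0.08,0.3,0,-1],
    [0,0.13,0.45,0,-1],
    [0,0.18,0.59,0,-1],
    [0,0.24,0.73,0,-1],
    [-0.01,0.3,0.86,0,-1],
    [-0.01,0.3,0.86,0,-1],
  ],
)

```text
time: 22.2
tool_pos: [0.5576, -0.1639, 0.1328]
tool_rot: [3.141, -0.002, 0.02]
contact_force: [4.4, 3.9, -5.8]
opening: 0.0126
grip_force: 30.0
```

Run:
```python
from h import *
s=readout.observe();print(s["tool_pos"],s["opening"],s["grip_force"],s["contact_force"],s["qpos"].round(3))
```

```text
[ 0.5575746  -0.16389237  0.13280704] 0.012625654294795681 29.99216079711914 [ 4.44010978  3.91987759 -5.78207197] [-4.180e-01  4.950e-01  1.458e+00  1.000e-03  1.187e+00  1.132e+00]
```

Forces are low, so I'm continuing the tip.

Request:
jog_arm(
  plan=[
    [0,0.07,0.14,0,-1],
    [0,0.15,0.27,0,-1],
    [0,0.24,0.4,0,-1],
    [0,0.33,0.52,0,-1],
    [0,0.43,0.64,0,-1],
    [0,0.53,0.75,0,-1],
    [0,0.64,0.86,0,-1],
    [-0.01,0.75,0.96,0,-1],
    [-0.01,0.75,0.96,0,-1],
  ],
)

```text
time: 23.1
tool_pos: [0.5569, -0.1056, 0.2108]
tool_rot: [3.138, -0.004, 0.02]
contact_force: [1.3, -6.9, 6.4]
opening: 0.013
grip_force: 30.0
```

Request:
jog_arm(
  plan=[
    [0,0.12,0.09,0,-1],
    [0,0.24,0.18,0,-1],
    [0,0.37,0.26,0,-1],
    [0,0.5,0.34,0,-1],
    [0,0.63,0.41,0,-1],
    [-0.01,0.77,0.47,0,-1],
    [-0.01,0.77,0.47,0,-1],
  ],
)

```text
time: 23.8
tool_pos: [0.5562, -0.044, 0.2488]
tool_rot: [3.138, -0.006, 0.02]
contact_force: [0.4, -7.2, 11.1]
opening: 0.0129
grip_force: 30.0
```

Request:
jog_arm(
  plan=[
    [0,0.14,0.06,0,-1],
    [0,0.28,0.11,0,-1],
    [0,0.4,0.14,0,-1],
    [0,0.4,0.14,0,-1],
    [0,0.4,0.14,0,-1],
    [0,0.4,0.14,0,-1],
  ],
)

```text
time: 24.4
tool_pos: [0.5557, -0.0122, 0.2592]
tool_rot: [3.139, -0.004, 0.019]
contact_force: [1.4, -3.6, 10.5]
opening: 0.013
grip_force: 30.0
```

Run:
```python
from h import *
import cv2
s=readout.observe();print(s["tool_pos"],s["opening"],s["grip_force"],s["contact_force"],s["qpos"].round(3))
c=cams.read_camera("scene");t=cams.read_camera("top");cv2.imwrite("pics/s6.png",c);cv2.imwrite("pics/t6.png",t)
b=cv2.imread("pics/top0.png")
# bin interior: bright/changed region
d=cv2.absdiff(t,b).max(2);m=(d[160:255,138:245]>40).astype(np.uint8)
n,l,st,ce=cv2.connectedComponentsWithStats(m)
print([(st[i].tolist(),ce[i].round()) for i in range(1,n) if st[i][4]>40])
g=t[150:262:4,132:330:4].max(2);print("\n".join(" ".join(f"{v:3d}" for v in r) for r in g))
```

```text
[ 0.55569743 -0.01223838  0.25916294] 0.01303360400043611 29.992842972278595 [ 1.4261796  -3.57874433 10.54786844] [-0.159  0.357  1.322 -0.002  1.459  1.393]
[([47, 19, 57, 75, 1457], array([80., 56.])), ([104, 20, 3, 25, 53], array([105.,  31.]))]
132 133 134 136 135 136 138 134 138 134 133 137 134 132 135 134 137 134 133 134 133 136 136 135 137 131 136 134  62  50  51  62  96  99 101 104 108 110 111 114 117 119 121 123 125 126  86 130 131  63
135 136 136 133 137 135 136 135 135 138 135 138 134 134 135 135 135 138 133 135 138 136 134 138 134 135 136 136  45  51  51  43  75  73  78  84  89  93  96  99 103 107 108 111 113 114 101 122 125  35
135 137 138 136 138 137 135 134 137 138 133 138 137 136 135 137 135 136 134 136 132 135 134 133 137 133 134 139 112 145 131  36  47  45 142  69  92  83  78  73  80  85  90  93  97  97 101 112 113  31
140 138 139 194 166 163 155 160 155 153 156 150 151 152 151 152 146 143 142 141 137 134 137 133 132 135 134 138 129 146 131  64  47  47 142  78  66 119  97  98  99  97  92  70  69  51  49  53  62  31
134 135 136 161  80  84  84  84  85  85  87  86  8
[... 4049 characters left out ...]
 101 117 124 128 133 134 138 137 137 137 134 132 130 127 119 112 103 127 130 127  81  85  86  89  86
137 131 135 108  83  84  84  86  87  89  89  88  87  88  87  88  87  88  88  89  88  88  88  87  85 106 120 125 130 134 136 138 138 138 135 134 132 130 127 121 112  97  96 120 112  86  85  88  87  86
134 135 133 134 134 133 130 135 138 135 134 135 140 138 137 136 137 137 137 133 129 130 122 126  92 111 122 126 133 135 138 137 137 138 136 133 131 129 126 123 114  95  84 105  91  86  89  86  88  88
132 132 138 132 132 134 133 135 137 134 138 137 135 133 137 134 138 133 139 137 138 136 136 143 105 116 124 128 136 137 138 138 138 138 135 133 131 128 126 120 111  98  80  84  81  87  86  88  90  87
```

The numbers show the valve lying in the bin, as a bright patch at about cols 188–224, rows 206–222 of the top picture. The tub is clear. I'm lowering the handle gently along the same arc.

Request:
jog_arm(
  plan=[
    [0,-0.12,-0.03,0,-1],
    [0,-0.26,-0.08,0,-1],
    [0,-0.4,-0.14,0,-1],
  ],
)

```text
time: 24.8
tool_pos: [0.5561, -0.0438, 0.2474]
tool_rot: [3.141, -0.004, 0.02]
contact_force: [4.4, -1.8, 7.9]
opening: 0.013
grip_force: 30.0
```

Request:
jog_arm(
  plan=[
    [0,-0.14,-0.06,0,-1],
    [0,-0.27,-0.13,0,-1],
    [0,-0.4,-0.21,0,-1],
    [0,-0.53,-0.29,0,-1],
    [0,-0.65,-0.38,0,-1],
    [0.01,-0.77,-0.47,0,-1],
  ],
)

```text
time: 25.4
tool_pos: [0.5564, -0.1048, 0.2078]
tool_rot: [-3.14, -0.001, 0.02]
contact_force: [3.5, -0.3, 0.1]
opening: 0.0128
grip_force: 30.0
```

Request:
jog_arm(
  plan=[
    [0,-0.11,-0.1,0,-1],
    [0,-0.22,-0.21,0,-1],
    [0,-0.32,-0.32,0,-1],
    [0,-0.42,-0.44,0,-1],
    [0,-0.51,-0.56,0,-1],
    [0,-0.6,-0.69,0,-1],
    [0,-0.68,-0.82,0,-1],
    [0.01,-0.75,-0.96,0,-1],
  ],
)

```text
time: 26.2
tool_pos: [0.5561, -0.1652, 0.1298]
tool_rot: [-3.141, 0.002, 0.02]
contact_force: [0.5, -0.1, -0.1]
opening: 0.013
grip_force: 30.0
```

Request:
jog_arm(
  plan=[
    [0,-0.06,-0.13,0,-1],
    [0,-0.12,-0.27,0,-1],
    [0,-0.17,-0.41,0,-1],
    [0,-0.22,-0.54,0,-1],
    [0,-0.24,-0.66,0,-1],
    [0,-0.26,-0.74,0,-1],
    [0,-0.27,-0.8,0,-1],
    [0,-0.28,-0.83,0,-1],
    [0,-0.28,-0.85,0,-1],
    [0,-0.28,-0.85,0,-1],
  ],
)

```text
time: 27.2
tool_pos: [0.5565, -0.186, 0.0658]
tool_rot: [-3.141, -0.0, 0.02]
contact_force: [-7.0, 10.3, 19.3]
opening: 0.0128
grip_force: 30.0
```

The barrow is seated (19 N upward). Now: release, rise, and go back to the clamp grip.

Request:
jog_arm(
  plan=[
    [0,0,0.02,0,0],
    [0,0,0.02,0,0],
    [0,0,0.02,0,0],
    [0,0,0.02,0,0],
    [0,0,0.5,0,0],
    [0,0,1,0,0],
    [0,0,1,0,0],
  ],
  squeeze=12,
)

```text
time: 27.9
tool_pos: [0.5599, -0.189, 0.1485]
tool_rot: [3.136, -0.009, 0.02]
contact_force: [0.9, -0.1, 0.5]
opening: 0.0461
grip_force: 0.0
```

Request:
jog_arm(
  plan=[
    [0,0,0.5,0.09,-0.05],
    [0.2,0.1,1,0.18,-0.05],
    [0.5,0.2,1,0.27,-0.05],
    [0.75,0.29,1,0.36,-0.05],
    [0.75,0.29,1,0.45,-0.05],
    [0.75,0.29,1,0.54,-0.05],
    [0.75,0.29,1,0.63,-0.05],
    [0.75,0.29,1,0.72,-0.05],
    [0.75,0.29,1,0.81,-0.05],
    [0.75,0.29,1,0.9,-0.05],
    [0.75,0.29,1,0.99,-0.05],
    [0.75,0.29,1,1,-0.05],
  ],
)

```text
time: 29.1
tool_pos: [0.6167, -0.1643, 0.2221]
tool_rot: [-3.141, -0.0, 1.592]
contact_force: [0.3, 0.3, -1.0]
opening: 0.0435
grip_force: 0.0
```

Request:
jog_arm(
  plan=[
    [0.4,0.2,0,0.014,-0.05],
    [0.74,0.29,0,0.014,-0.05],
    [0.74,0.29,0,0.014,-0.05],
    [0.74,0.29,0,0.014,-0.05],
  ],
)

```text
time: 29.5
tool_pos: [0.6758, -0.1409, 0.2217]
tool_rot: [-3.14, -0.0, 1.611]
contact_force: [0.2, -1.0, -0.6]
opening: 0.0434
grip_force: 0.0
```

Run:
```python
from h import *
import cv2
s=readout.observe();p=s["tool_pos"];print(p,s["tool_rot"],s["opening"],s["contact_force"])
c=cams.read_camera("scene");cv2.imwrite("pics/s7.png",c)
a=cv2.imread("pics/s5.png")
# barrow level check: scene tub/handle vs the picture before tipping
for n,im in(("before",a),("now",c)):
    m=cv2.inRange(cv2.cvtColor(im,cv2.COLOR_BGR2HSV),(100,120,40),(125,255,255))[210:300,295:405]
    print(n,cv2.boundingRect(m),m.mean())
```

```text
[ 0.67577155 -0.14087667  0.22171432] [-3.13989072e+00 -1.50526738e-04  1.61097522e+00] 0.04344256968400276 [ 0.16535044 -1.03954419 -0.57696508]
before (19, 11, 89, 64) 67.2530303030303
now (28, 11, 80, 64) 72.81666666666666
```

Request:
jog_arm(
  plan=[
    [0,0,-0.4,0,-0.05],
    [0,0,-0.8,0,-0.05],
    [0,0,-0.8,0,-0.05],
    [0,0,-0.8,0,-0.05],
  ],
)

```text
time: 29.95
tool_pos: [0.6755, -0.1414, 0.1598]
tool_rot: [-3.141, 0.0, 1.611]
contact_force: [-0.8, -0.2, 1.6]
opening: 0.0437
grip_force: 0.0
```

Request:
jog_arm(
  plan=[
    [0,0.01,-0.2,0,-0.05],
    [0,0.01,-0.42,0,-0.05],
    [0,0.01,-0.42,0,-0.05],
    [0,0.01,-0.42,0,-1],
    [0,0.01,-0.42,0,-1],
    [0,0.01,-0.42,0,-1],
    [0,0.01,-0.42,0,-1],
    [0,0.01,-0.42,0,-1],
  ],
)

```text
time: 30.75
tool_pos: [0.6753, -0.1406, 0.1272]
tool_rot: [-3.141, 0.001, 1.612]
contact_force: [-5.8, -0.4, 5.8]
opening: 0.0242
grip_force: 12.0
```

Request:
jog_arm(
  plan=[
    [0,0.15,0.1,0,-1],
    [0,0.32,0.17,0,-1],
    [0,0.5,0.22,0,-1],
    [0,0.68,0.25,0,-1],
    [-0.01,0.86,0.25,0,-1],
    [-0.01,0.86,0.25,0,-1],
  ],
)

```text
time: 31.35
tool_pos: [0.6742, -0.07, 0.1472]
tool_rot: [-3.141, 0.0, 1.614]
contact_force: [-6.5, 1.2, 5.4]
opening: 0.0241
grip_force: 12.0
```

Request:
jog_arm(
  plan=[
    [0,0.18,-0.03,0,-1],
    [0,0.35,-0.08,0,-1],
    [0,0.52,-0.15,0,-1],
    [-0.01,0.67,-0.25,0,-1],
    [-0.01,0.81,-0.37,0,-1],
    [-0.02,0.93,-0.51,0,-1],
    [-0.02,0.93,-0.51,0,-1],
  ],
)

```text
time: 32.05
tool_pos: [0.673, 0.0057, 0.1045]
tool_rot: [-3.141, -0.002, 1.614]
contact_force: [-3.9, 4.8, 2.5]
opening: 0.0242
grip_force: 12.1
```

Request:
jog_arm(
  plan=[
    [0,0.05,-0.08,0,-1],
    [0,0.1,-0.15,0,-1],
    [0,0.1,-0.15,0,-1],
  ],
)

```text
time: 32.35
tool_pos: [0.6729, 0.0129, 0.093]
tool_rot: [-3.14, -0.002, 1.613]
contact_force: [-4.0, 4.2, 2.5]
opening: 0.024
grip_force: 12.0
```

Request:
jog_arm(
  plan=[
    [0,0.02,-0.05,0,-1],
    [0,0.02,-0.05,0,-1],
  ],
)

```text
time: 32.55
tool_pos: [0.6729, 0.0148, 0.0893]
tool_rot: [-3.141, -0.002, 1.613]
contact_force: [-4.7, 5.7, 3.5]
opening: 0.0242
grip_force: 12.0
```

Request:
jog_arm(
  plan=[
    [0,0.02,-0.06,0,-1],
    [0,0.02,-0.12,0,-1],
    [0,0.02,-0.12,0,-1],
  ],
)

```text
time: 32.85
tool_pos: [0.6731, 0.0152, 0.0819]
tool_rot: [3.141, -0.001, 1.613]
contact_force: [-9.4, 3.7, 11.8]
opening: 0.0243
grip_force: 12.0
```

Request:
jog_arm(
  plan=[
    [0,0,0.05,0,-0.05],
    [0,0,0.05,0,-0.05],
    [0,0,0.05,0,-0.05],
    [0,0,0.5,0,-0.05],
    [0,0,1,0,-0.05],
    [0,0,1,0,-1],
    [0,0,1,0,-1],
    [0,0,1,0,-1],
    [0,0,1,0,-1],
    [0,0,1,0,-1],
  ],
)

```text
time: 33.85
tool_pos: [0.6731, 0.0143, 0.1576]
tool_rot: [-3.139, -0.0, 1.613]
contact_force: [0.1, 0.1, 0.2]
opening: 0.0083
grip_force: 0.0
```

Run:
```python
from h import *
s=readout.observe();print(s["tool_pos"],s["opening"],s["contact_force"])
```

```text
[0.67309801 0.01433808 0.1575879 ] 0.00827778115368278 [0.12004695 0.0756392  0.16486925]
```

Request:
jog_arm(
  plan=[
    [0,0,-0.2,0,-1],
    [0,0,-0.39,0,-1],
    [0,0,-0.39,0,-1],
    [0,0,-0.39,0,-1],
  ],
)

```text
time: 34.25
tool_pos: [0.6735, 0.0143, 0.1275]
tool_rot: [-3.141, -0.0, 1.613]
contact_force: [-0.0, -1.1, 1.0]
opening: 0.0006
grip_force: 0.0
```

Request:
jog_arm(
  plan=[
    [0,0,-0.05,0,-1],
    [0,0,-0.05,0,-1],
  ],
)

```text
time: 34.45
tool_pos: [0.6741, 0.0143, 0.1243]
tool_rot: [3.14, 0.0, 1.613]
contact_force: [0.5, -0.5, 0.7]
opening: 0.0007
grip_force: 0.1
```

Request:
jog_arm(
  plan=[
    [0,0,0.5,0,-1],
    [0,0,1,0,-1],
    [0,0,1,0,-1],
  ],
)

```text
time: 34.75
tool_pos: [0.6765, 0.0141, 0.2111]
tool_rot: [3.13, 0.002, 1.613]
contact_force: [-0.6, 0.0, 0.5]
opening: 0.0006
grip_force: 0.0
```

Request:
jog_arm(
  plan=[
    [-0.5,0.4,0.5,0,-1],
    [-1,0.8,1,0,-1],
    [-1,0.8,1,0,-1],
    [-1,0.8,1,0,-1],
  ],
)

```text
time: 35.15
tool_pos: [0.5929, 0.0804, 0.2879]
tool_rot: [3.135, -0.0, 1.615]
contact_force: [0.5, 0.8, 0.3]
opening: 0.0005
grip_force: 0.0
```

Request:
jog_arm(
  plan=[
    [-0.5,0.5,0,0,-1],
    [-1,1,0,0,-1],
    [-1,1,0,0,-1],
    [-1,1,0,0,-1],
  ],
)

```text
time: 35.55
tool_pos: [0.5129, 0.1591, 0.2835]
tool_rot: [-3.141, 0.0, 1.615]
contact_force: [0.9, -1.4, 0.6]
opening: 0.0009
grip_force: 0.0
```

Request:
jog_arm(
  plan=[
    [-0.5,0.5,0,0,-1],
    [-1,1,0,0,-1],
    [-1,1,0,0,-1],
    [-1,1,0,0,-1],
  ],
)

```text
time: 35.95
tool_pos: [0.434, 0.2385, 0.2836]
tool_rot: [3.141, 0.001, 1.614]
contact_force: [-0.2, -0.2, 0.1]
opening: 0.0004
grip_force: 0.0
```

Run:
```python
from h import *
import cv2
s=readout.observe();print(s["tool_pos"],s["contact_force"])
c=cams.read_camera("scene");t=cams.read_camera("top");cv2.imwrite("pics/s8.png",c);cv2.imwrite("pics/t8.png",t)
for n,im in(("scene",c),("top",t)):
    d=cv2.absdiff(im,cv2.imread(f"pics/{n}0.png")).max(2);m=cv2.morphologyEx((d>45).astype(np.uint8),cv2.MORPH_OPEN,np.ones((3,3)))
    k,l,st,ce=cv2.connectedComponentsWithStats(m);print(n,[(st[i].tolist(),ce[i].round().tolist()) for i in range(1,k) if st[i][4]>15])
b=cv2.inRange(t,(0,0,0),(38,38,38))[140:165,275:305];M=cv2.moments(b);print("grip px",275+M["m10"]/M["m00"],140+M["m01"]/M["m00"])
D=np.load("D.npy");print([proj(d2w(grip(q),D)).round(1) for q in(0,.1)])
```

```text
[0.43402586 0.23852492 0.28355218] [-0.17313409 -0.18472982  0.07266846]
scene [([315, 0, 8, 6, 40], [319.0, 2.0]), ([400, 0, 76, 112, 4442], [438.0, 54.0]), ([460, 0, 48, 64, 1937], [481.0, 30.0]), ([305, 19, 23, 35, 502], [316.0, 37.0]), ([330, 34, 7, 17, 89], [334.0, 43.0]), ([298, 56, 17, 7, 90], [305.0, 59.0]), ([283, 60, 67, 51, 1666], [323.0, 79.0]), ([459, 65, 13, 14, 131], [466.0, 72.0]), ([447, 66, 49, 34, 554], [473.0, 84.0]), ([349, 79, 8, 18, 80], [352.0, 88.0]), ([502, 79, 7, 11, 65], [505.0, 85.0]), ([465, 93, 18, 3, 54], [474.0, 94.0]), ([248, 97, 13, 11, 105], [254.0, 102.0]), ([334, 96, 8, 7, 35], [337.0, 99.0]), ([481, 102, 9, 17, 97], [485.0, 111.0]), ([264, 104, 28, 37, 562], [279.0, 121.0]), ([435, 111, 5, 4, 18], [437.0, 112.0]), ([307, 144, 14, 11, 110], [312.0, 149.0]), ([329, 150, 13, 6, 45], [335.0, 153.0]), ([349, 161, 10, 13, 85], [354.0, 167.0]), ([310, 163, 12, 13, 106], [314.0, 169.0]), ([257, 176, 5, 5, 22], [259.0, 178.0]), ([319, 177, 7, 6, 33], [322.0, 179.0]), ([358, 181, 48, 23, 748], [386.0, 191.0]), ([253, 182, 5, 7, 24], [255.0, 185.0]), ([429
[... 1928 characters left out ...]
0]), ([257, 360, 4, 5, 17], [259.0, 362.0]), ([292, 376, 4, 6, 20], [294.0, 378.0]), ([295, 399, 23, 10, 168], [307.0, 403.0]), ([122, 405, 84, 33, 585], [166.0, 419.0]), ([291, 408, 12, 5, 48], [296.0, 410.0]), ([241, 412, 20, 22, 223], [249.0, 422.0]), ([214, 416, 49, 64, 1358], [235.0, 448.0]), ([289, 430, 8, 6, 28], [292.0, 432.0]), ([280, 432, 13, 10, 71], [286.0, 436.0]), ([312, 434, 6, 12, 43], [314.0, 440.0]), ([0, 436, 3, 6, 17], [1.0, 439.0]), ([183, 447, 40, 33, 809], [205.0, 464.0]), ([323, 454, 15, 26, 210], [331.0, 468.0]), ([46, 469, 11, 6, 36], [51.0, 472.0]), ([64, 472, 9, 8, 40], [68.0, 476.0])]
grip px 287.0 152.16326530612244
[array([286.2, 152.4]), array([288.5, 151.2])]
```

The grip pixel (287.0,152.2) matches shut, having been pressed to its stop with 12 N. The valve lies in the bin at (204,213), the barrow is level, and nothing else on the bench shows a change. I'm handing in.

```bash
python3 -c "
from cell import ticket
print(ticket.hand_in())"
```

```text
the job is handed in; nothing more can be done
None
```

I opened the clamp, tipped the valve body from the barrow into the bin, lowered the handle gently, shut the clamp again, and handed the job in at about 36 s of 72 s; no verdict came back.

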